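Swing the last jack round on its index pin until the pin drops home

TASK

The last jack has been left swung out of its working position. Take the index pin (the one with the square grip and the collar) from the wooden block, put it straight through the hole in the tilted swivel plate until its tip rests on the ring underneath, and with the pin swing the plate anticlockwise (seen from above) until the tip drops into the index hole that is hidden under the plate; then push the pin fully home, collar flat on the plate, and let go. The sole on the last is freshly glued, so keep the hand and arm off the last, and leave the drift punch and the other things on the bench where they are.

Things in the scene. Friction and masses are not known exactly. Their poses are not given: they have to be found in the camera images.
- last_jack: Grey cast jack bolted to the bench; foot 236 x 190 x 12, its wedge bed leans 26 deg towards -x of the jack (the side that faces front left, towards the robot). Origin: middle of the underside of the foot. On the bed lie a dark ring (radius 97, 24 thick, clamped fast), on that a steel swivel plate (radius 106, 12 thick). The plate turns about the bed's normal through the point (0, 0, 88) of the jack's frame, which is on the plate's underside.
- plate_hole (a point): Middle of the mouth (top face) of the only open hole in the swivel plate: 13 wide, straight through the 12 mm plate, mouth chamfered 1.5. z: plate normal, out of the plate, 26 deg from vertical. x: towards the swivel axis, which is 80 from the hole. Plate surface is clear for 45 round the hole. Below is the ring's face; its one index hole (13 wide, 24 deep, same 80 circle) is hidden by the plate.
- swivel_plate (a joint): Turn of the swivel plate, rad; grows anticlockwise seen from above. Starts at -0.75 to -0.45 (last swung clockwise). 0: last straight across the jack. Stiff enough to stay where left: about 3 N at the hole turns it. The ring's index hole meets the plate's hole somewhere between -0.18 and 0.18, and the ring is clamped where the last user set it, so only the pin can find it.
- index_pin: Steel pin, loose. Origin: middle of its tip; z along the pin, up to the grip. Round shank 11 wide, 32 long, nose chamfered over 2.5; collar 26 wide, from 32 to 37; black square grip 18 x 18 (sides along x and y) from 37 to 93, thin cap to 95. About 90 g. Starts upright in an end hole of the block, collar on the block's top. Tip on the ring: collar 20 off the plate; home: collar on the plate.
- pin_block: Fixed wooden block 56 x 150 x 45 high, origin in the middle of its underside, with three upright holes (14 wide, 38 deep) at y = -50, 0, 50. The index pin stands in one end hole, the drift punch in the other (they change places), the middle one is empty. A lever press (430 high) stands behind it and a cupboard (490 high) at the far left of the bench.
- drift_punch: Dark round drift punch in the block's other end hole: no collar, body 16 wide, mushroom head 25 wide, 93 long, its top as high as the index pin's. Origin: middle of its tip. Not to be moved.
- shoe_last: Wooden last, 240 long, sole side up with a dark new sole (5 thick), fixed on the swivel plate and turning with it; its top is about 91 above the plate and its near edge about 60 from the plate's hole. Freshly glued: not to be touched. Origin: middle of its length at sole height, 87 above the plate.
- mallet: Wooden mallet, 90 x 188 x 56, lying at the front left; bystander.
- cement_jar: Amber jar with grey lid, 64 wide, 99 high, at the right; bystander.
- heel_block: Black stacked heel block, 62 x 66 x 24, lying at the front; bystander.
- edge_iron: Iron with a turned wooden handle, 153 long, lying at the front; bystander.
- wax_cake: Small dark cake of wax, 48 x 50 x 18, between block and jack; bystander.

How it is judged:
On the way, in this order (a step that is already met when the one before it is completed fails the run):
1. the index pin goes through the plate's hole and its tip rests on the ring (x of index_pin in the frame of plate_hole between -0.004 and 0.004 m and y of index_pin in the frame of plate_hole between -0.004 and 0.004 m and z of index_pin in the frame of plate_hole between -0.018 and -0.007 m), for 0.1 s.
2. the plate is swung and the pin drops into the hidden index hole (x of index_pin in the frame of plate_hole between -0.004 and 0.004 m and y of index_pin in the frame of plate_hole between -0.004 and 0.004 m and z of index_pin in the frame of plate_hole below -0.021 m), for 0.1 s.
At the end, for the whole second after the job is handed in: The index pin is home: its tip is at least 29.5 mm below the plate's top face (collar within 2.5 mm of the plate) and within 4 mm of the hole's axis, square to the plate within 0.15 rad (the play in the holes); pin and plate are at rest and the pin is let go (x of index_pin in the frame of plate_hole between -0.004 and 0.004 m and y of index_pin in the frame of plate_hole between -0.004 and 0.004 m and z of index_pin in the frame of plate_hole below -0.0295 m and angle between the z axis of index_pin and the z axis of plate_hole, either way round below 0.15 rad and linear speed of index_pin below 0.02 m/s and velocity of joint swivel_plate between -0.05 and 0.05 rad/s); the robot touches nothing.
It fails at once if the hand or arm touches the last with its fresh sole (contact force between any of the fingers, the arm and shoe_last above 1 N).
It fails at once if the drift punch or another bystander is moved by more than 30 mm (distance of any of mallet, cement_jar, heel_block, edge_iron, wax_cake, drift_punch from where it was at the start of the episode above 0.03 m).
It also fails if it takes over 61 s, if anything falls off the work surface, if the arm or the gripper's body presses on something with over 40 N, if the wrist force passes 120 N, or if a joint passes its speed limit or range.

ROBOT

A 6-joint arm with a two-finger parallel gripper is mounted at the origin on a cart in front of the work surface, level with it; the furniture and walls round the work are solid. World frame = base frame: x ahead of the robot, y to its left, z up, the work surface at z = 0. Lengths are in m, angles in rad, forces in N, time in s.
With the tool pointing down it reaches from about 0.15 to 0.775 m from the base axis. Payload 6.1 kg.
Tool frame: the origin (TCP) lies at the very end of the fingers, on their centre line; the grasp point (between the pads) lies 19 mm behind it (manip.hold_point_z is the distance from the TCP to the grasp point, in m); z points along the fingers, y is the line along which they close (so a half turn about z gives the same grasp; the last joint's range is limited). The gripper opens to 85 mm and grips with 20 to 120 N. Pads are 22 mm wide; open, the fingers measure 114 mm over their backs; the gripper's body (76 mm by 85 mm) begins 54 mm behind the grasp point. The pads swing forward as they close: fully open they stand 13 mm farther back than shut.
Start: joints at [-1.189, 0.126, -0.04, 1.405, 0, 1.571], TCP at [0.196, -0.487, 0.231] pointing down, gripper open.
Joint ranges: [-2.72, 2.72], [-0.95, 1.95], [-1.27, 1.35], [-1.78, 2.02], [-1.46, 1.47], [-3.14, 3.14]. Speed limits (rad/s): [2.39, 2.39, 3.01, 3.14, 3.14, 3.14].

INTERFACE

Orientations are given as a unit quaternion [x, y, z, w].
In Python, from bench import manip, planner, viewer, models gives the robot as it stands. Calls block until the motion is done:
- manip.move_pose(position, orientation): joint-space move of the TCP to a pose.
- manip.movel(position, orientation=None, max_speed=0.15): straight line of the TCP; orientation=None keeps the orientation; max_speed is the mean speed in m/s.
- manip.goto_joints(angles): joint-space move.
- manip.command_gripper(opening, grasp_force=None): finger opening in m; grasp_force is the grip in N (None keeps the last); returns when the fingers have stopped.
- manip.dwell(seconds).
- planner.ik(position, orientation): joint angles nearest the present ones, or None.
- viewer.camera(name): name is "scene" or "top" or "wrist"; returns the picture (384x512x3 uint8, blue, green, red); there is no depth.
- viewer.get_calibration(name): a dict with "mtx" (3x3 intrinsics, pixels), "T" (4x4, takes a point from camera to world coordinates); the wrist camera has in their place "tool_from_camera" (4x4, takes a point from camera to tool coordinates, whose origin is the TCP and whose axes are the flange's). Camera axes: x right, y up, looking along -z (the intrinsics and any distortion apply to the point x, -y, -z); pixel columns grow to the right and rows downward; lengths in m; the calibration is good to about 2 mm. A picture is of the moment at which its call begins: read the wrist's pose just before it. get_calibration takes no time and is no camera call.
A pose or a line that the arm cannot do raises manip.MotionError and nothing moves.
- manip.sign_off(): hands the job in; it is judged then, once.
Trained networks look in the newest picture that a camera, given by its name, has taken for a name from the list of things; names that differ only in an ending like _2 or _b are one class to them, and where a whole thing is asked for, a point or a joint stands for the part that bears it (a point fixed in the world has none). Each returns a list of dicts, best first, with "p" (0 to 1); they miss things now and then, are a little off and sometimes report something else, mostly with a low value. They report only what shows in the picture. A call takes as long as a camera call.
- models.regions_of(label, camera): "mask" (384x512 bool, what is visible of it).
- models.spot_point(label, camera): "xyz" ([x, y, z] in m, in the coordinates of the camera as it stood for that picture, good to about 4 mm: a listed point, or the origin of a listed thing).
Readings, each from a call of its own:
- manip.read_t(): time.
- manip.read_joints(): joint angles.
- manip.read_qd(): joint speeds.
- manip.read_joint_efforts(): joint torques, N m.
- manip.read_eef_pos(): TCP position.
- manip.read_tool_rot(): TCP orientation.
- manip.read_force(): force on the tool from outside, world axes, zero at the start.
- manip.read_moment(): the same for the moment, N m.
- manip.read_finger_gap(): finger opening in m.
- manip.read_grasp_force(): force on a finger pad.
Only numpy, scipy, OpenCV 4.12 (cv2) and the standard library are available. Lean on these libraries where they do the work, as an engineer would, in place of code of your own. Each camera call takes 0.05 s, during which the arm holds its last target. There are 200 camera calls.

## Working session

There is one attempt and no reset: what is moved stays moved. The work goes in short steps, each a Python script; the robot and the scene stay as the last script left them, time stands still between calls to the robot, and variables do not carry over. Pictures are saved under pics/ and viewed, at most 10 in all, crops included, and the job is handed in when it is done.

```bash
ls; mkdir -p pics
python3 - <<'E'
from bench import manip, planner, viewer, models
import cv2, numpy as np
for c in ["scene","top"]:
    im=viewer.camera(c); cv2.imwrite(f"pics/{c}0.png",im)
    K=viewer.get_calibration(c); T=np.array(K["T"]); print(c,np.round(K["mtx"],1).tolist(),np.round(T,3).tolist(),K.keys())
    for n in ["last_jack","plate_hole","index_pin","pin_block","drift_punch","shoe_last","swivel_plate","wax_cake"]:
        try:
            r=models.spot_point(n,c)
            print(n,[(round(d["p"],2),np.round((T@[*d["xyz"],1])[:3],4).tolist()) for d in r[:3]])
        except Exception as e: print(n,e)
print(manip.read_t(),manip.read_tool_rot())
a=cv2.imread("pics/scene0.png");b=cv2.imread("pics/top0.png")
E
```

```text
pics
scene [[432.0, 0.0, 254.5], [0.0, 432.0, 186.2], [0.0, 0.0, 1.0]] [[0.579, 0.353, -0.735, -0.336], [-0.815, 0.23, -0.532, -0.727], [-0.019, 0.907, 0.421, 0.615], [0.0, 0.0, 0.0, 1.0]] dict_keys(['mtx', 'T'])
last_jack [(0.6, [0.6638, -0.003, 0.0013])]
plate_hole [(0.79, [0.6166, 0.0592, 0.0718]), (0.43, [0.3818, -0.1374, -0.0002])]
index_pin [(0.69, [0.4636, -0.3057, 0.0143])]
pin_block [(0.93, [0.4635, -0.3537, -0.0019])]
drift_punch [(0.79, [0.4636, -0.4106, 0.0144])]
shoe_last []
swivel_plate it knows: cement_jar, drift_punch, edge_iron, heel_block, index_pin, last_jack, mallet, pin_block, plate_hole, shoe_last, wax_cake
wax_cake [(0.67, [0.5069, -0.1693, -0.0004]), (0.58, [0.3812, -0.139, 0.0031])]
top [[383.5, 0.0, 258.7], [0.0, 383.5, 192.4], [0.0, 0.0, 1.0]] [[-0.027, 0.995, -0.1, 0.434], [-1.0, -0.026, 0.009, -0.098], [0.007, 0.1, 0.995, 1.244], [0.0, 0.0, 0.0, 1.0]] dict_keys(['mtx', 'T'])
last_jack [(0.44, [0.5081, -0.1719, -0.0012])]
plate_hole [(0.59, [0.6168, 0.0639, 0.0667])]
index_pin []
pin_block [(0.88, [0.4656, -0.3545, -0.0013])]
drift_punch [(0.37, [0.4626, -0.4011, 0.0104])]
shoe_last [(0.87, [0.6307, -0.0036, 0.1793])]
swivel_plate it knows: cement_jar, drift_punch, edge_iron, heel_block, index_pin, last_jack, mallet, pin_block, plate_hole, shoe_last, wax_cake
wax_cake [(0.7, [0.5117, -0.1705, -0.0011])]
0.8 [ 9.81829601e-01  1.89764681e-01 -2.33851593e-06  2.49321584e-05]
```

View pics/scene0.png

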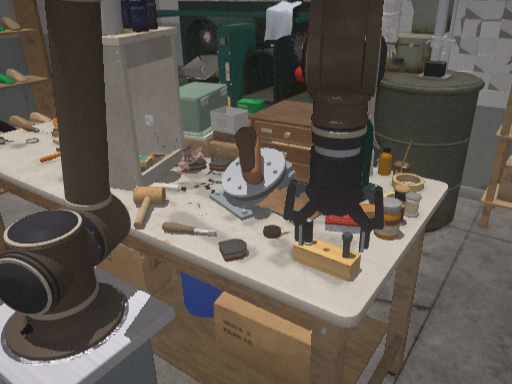

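View pics/top0.png

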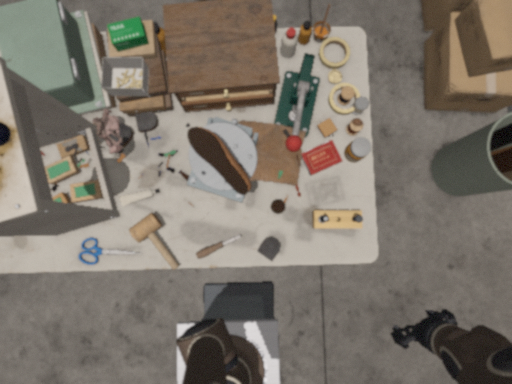

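The scene picture shows the pin block at about (327,257), with the mushroom-headed punch at (348,243) and the index pin at (305,232), partly behind the fingers. In the top picture the left peg (322,218) is the index pin, the right one (355,218) is the punch, and the last and plate are at (222,158). Next I'll look with the wrist camera.

```bash
cat > h.py <<'E'
from bench import manip, planner, viewer, models
import cv2, numpy as np
from scipy.spatial.transform import Rotation as R
TC=np.array(viewer.get_calibration("wrist")["tool_from_camera"]); K=np.array(viewer.get_calibration("wrist")["mtx"])
def wT():
    T=np.eye(4); T[:3,:3]=R.from_quat(manip.read_tool_rot()).as_matrix(); T[:3,3]=manip.read_eef_pos(); return T@TC
def look(name,labels):
    T=wT(); im=viewer.camera("wrist"); cv2.imwrite(f"pics/{name}.png",im); np.save(f"pics/{name}.npy",T)
    for n in labels:
        print(n,[(round(d["p"],2),np.round((T@[*d["xyz"],1])[:3],4).tolist()) for d in models.spot_point(n,"wrist")[:3]])
    return T,im
def quat(z,y):
    z=np.array(z,float);z/=np.linalg.norm(z);y=np.array(y,float);y-=z*(y@z);y/=np.linalg.norm(y)
    return R.from_matrix(np.c_[np.cross(y,z),y,z]).as_quat()
def px(T,P):
    c=np.linalg.inv(T)@[*P,1]; return K[:2,:2]@[c[0]/-c[2],-c[1]/-c[2]]+K[:2,2]
def ray(T,u,v):
    d=T[:3,:3]@[(u-K[0,2])/K[0,0],-(v-K[1,2])/K[1,1],-1]; return T[:3,3],d
def at_z(T,u,v,z):
    o,d=ray(T,u,v); return o+d*(z-o[2])/d[2]
E
python3 - <<'E'
from h import *
print(np.round(TC,3).tolist(),np.round(K,1).tolist())
q=[quat([0,0,-1],[0,s,0]) for s in (1,-1)]
js=[planner.ik([0.44,-0.31,0.28],k) for k in q]; print(js)
j=min([x for x in js if x is not None],key=lambda x:abs(x[5]))
manip.goto_joints(j)
look("w1",["index_pin","drift_punch","pin_block"])
print(manip.read_t())
E
```

```text
[[0.0, 0.953, 0.302, 0.077], [1.0, 0.0, -0.002, -0.0], [-0.002, 0.302, -0.953, -0.142], [0.0, 0.0, 0.0, 1.0]] [[265.0, 0.0, 253.5], [0.0, 265.0, 191.0], [0.0, 0.0, 1.0]]
[array([-0.6137701 ,  0.15735514,  0.10366352,  1.51710471,  0.        ,
       -0.6137701 ]), array([-0.6137701 ,  0.15735514,  0.10366352,  1.51710471,  0.        ,
        2.52782256])]
index_pin [(0.61, [0.4693, -0.3052, 0.0138]), (0.33, [0.6801, -0.4205, 0.0016])]
drift_punch [(0.73, [0.4625, -0.4012, 0.0102])]
pin_block [(0.58, [0.461, -0.3619, -0.0008])]
2.8917
```

Run:
```python
from h import *
T=np.load("pics/w1.npy"); im=cv2.imread("pics/w1.png")
u,v=px(T,[.467,-.305,.1]); print(u,v); u0,v0=max(int(u)-70,0),max(int(v)-60,0)
c=im[v0:v0+120,u0:u0+160]; print(u0,v0); cv2.imwrite("pics/w1c.png",cv2.resize(c,None,fx=5,fy=5,interpolation=cv2.INTER_CUBIC))
```

```text
257.34608878135174 192.39947781215582
187 132
```

View pics/w1c.png

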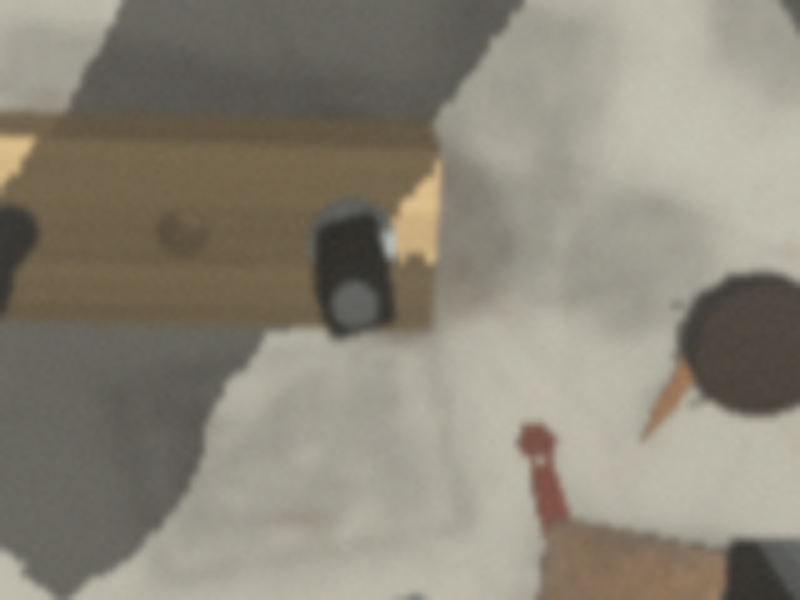

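The crop shows the pin upright in the block's +y end hole. Its cap centre is at crop (354,303), which is image (257.8,192.6), and the grip is turned about 10° from the block. I'll fit its silhouette for x, y and yaw, then look at the plate.

Run:
```python
from h import *
from scipy.optimize import minimize
T=np.load("pics/w1.npy"); im=cv2.imread("pics/w1.png")
g=cv2.cvtColor(im,cv2.COLOR_BGR2GRAY).astype(float)
u0,v0,S=240,160,8
sub=cv2.resize(g[v0:v0+50,u0:u0+40],None,fx=S,fy=S,interpolation=cv2.INTER_CUBIC)
m=(sub<62).astype(np.uint8)
n,l,st,_=cv2.connectedComponentsWithStats(m); k=1+np.argmax(st[1:,4]); pts=np.argwhere(l==k)[:,::-1].astype(np.int32)
tgt=np.zeros_like(m); cv2.fillConvexPoly(tgt,cv2.convexHull(pts),1); print(st[k])
def cost(p):
    a=p[2]; P=[]
    for z in (.050,.107):
        for sx in (-.009,.009):
            for sy in (-.009,.009):
                P.append(px(T,[p[0]+sx*np.cos(a)-sy*np.sin(a),p[1]+sx*np.sin(a)+sy*np.cos(a),z]))
    P=(np.array(P)-[u0,v0]+.5)*S-.5
    s=np.zeros_like(m); cv2.fillConvexPoly(s,cv2.convexHull(P.astype(np.float32)).round().astype(np.int32),1)
    return 1-(s&tgt).sum()/(s|tgt).sum()
best=[]
for a in np.radians(range(-45,45,5)):
    r=minimize(cost,[.465,-.306,a],method="Nelder-Mead",options=dict(initial_simplex=[[.465,-.306,a],[.469,-.306,a],[.465,-.302,a],[.465,-.306,a+.1]]))
    best.append((r.fun,np.round(r.x,4).tolist()))
best.sort(); print(best[:5])
print("cap",at_z(T,257.8,192.6,.108))
# look at jack
n=np.array([-np.sin(np.radians(26))*.9,np.sin(np.radians(26))*.43,np.cos(np.radians(26))])
h=np.array([.617,.061,.07]); p=h+.19*n+np.array([-.05,0,.03])
for y in ([0,1,0],[0,-1,0]):
    print(y,planner.ik(p,quat(-n,y)))
j=min([x for x in (planner.ik(p,quat(-n,y)) for y in ([0,1,0],[0,-1,0])) if x is not None],key=lambda x:abs(x[5]))
mid=planner.ik([.42,0,.33],quat([0,0,-1],[0,1,0])); print(mid)
manip.goto_joints(mid); manip.goto_joints(j)
look("w2",["plate_hole","last_jack","shoe_last"]); print(manip.read_t())
```

```text
[   83   121   120   186 11857]
[(np.float64(0.1933441120991647), [0.4624, -0.3048, 0.1172]), (np.float64(0.19554123019070646), [0.4629, -0.3051, 0.1241]), (np.float64(0.19575725026852842), [0.463, -0.3049, 0.1279]), (np.float64(0.19626084622953754), [0.463, -0.3048, 0.1314]), (np.float64(0.19644054912131648), [0.4634, -0.3048, 0.1182])]
cap [ 0.46468184 -0.30456841  0.108     ]
[0, 1, 0] [ 0.38597188 -0.18763786 -0.33672833  1.10502175 -0.32923254  0.37285563]
[0, -1, 0] [ 0.38597188 -0.18763786 -0.33672833  1.10502175 -0.32923254 -2.76873703]
[ 0.         -0.05171861 -0.00764721  1.61486773  0.          0.        ]
plate_hole [(0.86, [0.6144, 0.0591, 0.0699]), (0.36, [0.4613, -0.3616, -0.0009])]
last_jack [(0.91, [0.6621, -0.0007, 0.0001])]
shoe_last []
4.8917
```

View pics/w2.png

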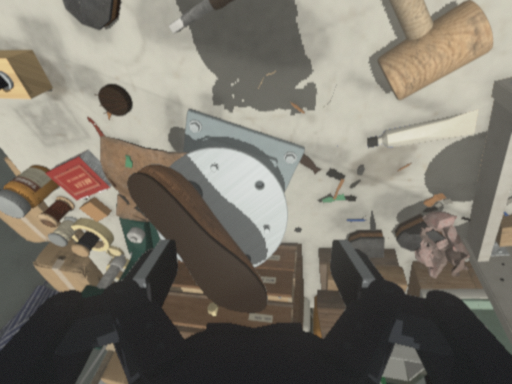

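The wrist picture shows the open plate hole at about (259,185), with the front edge of the jack's foot running (190,110) to (303,150). I'll enlarge it for accurate pixels.

Run:
```python
import cv2
im=cv2.imread("pics/w2.png"); c=im[95:245,160:320]; cv2.imwrite("pics/w2c.png",cv2.resize(c,(640,600),interpolation=cv2.INTER_CUBIC))
```

```text
(no output)
```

View pics/w2c.png

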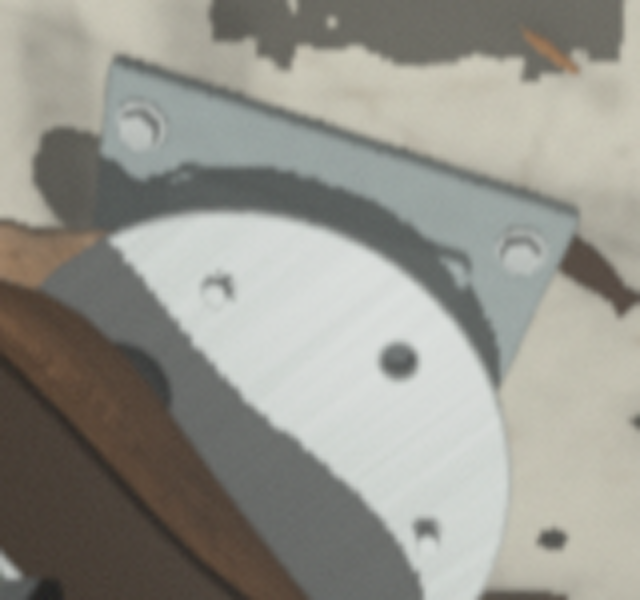

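```bash
cat >> h.py <<'E'
def jack(p):
    x,y,a=p; Rj=R.from_euler("z",a).as_matrix(); t=np.radians(26)
    n=Rj@[-np.sin(t),0,np.cos(t)]; S=np.array([x,y,.088])+.012*n
    ex=Rj@[-np.cos(t),0,-np.sin(t)]   # q=0 hole direction (downhill)
    return n,S,ex,np.cross(n,ex)
def hole(p,q):
    n,S,ex,ey=jack(p); r=np.cos(q)*ex+np.sin(q)*ey; return S+.08*r,r
E
python3 - <<'E'
from h import *
from scipy.optimize import least_squares
T=np.load("pics/w2.npy")
rim=[(221.25,147.75),(260,162),(277.5,181.25),(286.75,215),(200,150.5)]
def on(u,v,n,S):
    o,d=ray(T,u,v); return o+d*((S-o)@n)/(d@n)
def res(p):
    n,S,_,_=jack(p); Rj=R.from_euler("z",p[2]).as_matrix()
    e=[]
    for (u,v),c in (((189.5,110),(-.118,-.095,.012)),((304,148.25),(-.118,.095,.012))):
        e+=list((at_z(T,u,v,.012)-(Rj@c+[p[0],p[1],0]))[:2])
    e+=[np.linalg.norm(on(u,v,n,S)-S)-.106 for u,v in rim]
    e+=[np.linalg.norm(on(259.5,185.25,n,S)-S)-.080]
    return np.array(e)*1000
r=least_squares(res,[.662,0,-.3]); p=r.x; print(p,np.round(r.fun,1))
n,S,ex,ey=jack(p); H=on(259.5,185.25,n,S); d=H-S; q=np.arctan2(d@ey,d@ex); print("H",H,"q",q,"n",n,hole(p,q))
np.save("jack.npy",np.r_[p,q])
# feasibility along arc: y tool tangential
H,rr=hole(p,q)
for qq in np.linspace(q,.2,5):
    H,rr=hole(p,qq); 
    for s in (1,-1):
        y=s*np.cross(n,rr); Q=quat(-n,y)
        for L in (.059+.05,.059-.012,.059-.032): print(round(qq,2),s,L,np.round(planner.ik(H+L*n,Q),2) if planner.ik(H+L*n,Q) is not None else None)
E
```

```text
[ 0.66507317 -0.0036513  -0.3421831 ] [ 2.7  3.2 -0.2 -3.8  1.4  1.2  0.4 -1.2 -0.2  1.1]
H [0.61667908 0.05964023 0.06875824] q -0.5645912983033846 n [-0.41295631  0.14709299  0.89879405] (array([0.61725797, 0.0588203 , 0.0691584 ]), array([-0.53574653,  0.75883105, -0.37033917]))
-0.56 1 0.109 [ 0.26 -0.07 -0.47  0.79 -0.25 -2.03]
-0.56 1 0.047 [ 0.23  0.01 -0.53  0.65 -0.24 -2.06]
-0.56 1 0.026999999999999996 [ 0.22  0.03 -0.54  0.6  -0.23 -2.07]
-0.56 -1 0.109 [ 0.26 -0.07 -0.47  0.79 -0.25  1.12]
-0.56 -1 0.047 [ 0.23  0.01 -0.53  0.65 -0.24  1.09]
-0.56 -1 0.026999999999999996 [ 0.22  0.03 -0.54  0.6  -0.23  1.08]
-0.37 1 0.109 [ 0.24 -0.09 -0.5   0.78 -0.24 -2.23]
-0.37 1 0.047 [ 0.21 -0.02 -0.56  0.64 -0.23 -2.26]
-0.37 1 0.026999999999999996 [ 0.2   0.01 -0.57  0.59 -0.23 -2.27]
-0.37 -1 0.109 [ 0.24 -0.09 -0.5   0.78 -0.24  0.91]
-0.37 -1 0.047 [ 0.21 -0.02 -0.56  0.64 -0.23  0.88]
-0.37 -1 0.026999999999999996 [ 0.2   0.01 -0.57  0.59 -0.23  0.87]
-0.18 1 0.109 [ 0.22 -0.11 -0.52  0.77 -0.23 -2.45]
-0.18 1 0.047 [ 0.19 -0.04 -0.58  0.63 -0.22 -2.48]
-0.18 1 0.0269999999999
[... 189 characters left out ...]
.01 -0.6   0.58 -0.22  0.66]
0.01 1 0.109 [ 0.19 -0.13 -0.54  0.76 -0.22 -2.67]
0.01 1 0.047 [ 0.16 -0.05 -0.6   0.62 -0.21 -2.69]
0.01 1 0.026999999999999996 [ 0.15 -0.03 -0.62  0.57 -0.21 -2.7 ]
0.01 -1 0.109 [ 0.19 -0.13 -0.54  0.76 -0.22  0.48]
0.01 -1 0.047 [ 0.16 -0.05 -0.6   0.62 -0.21  0.45]
0.01 -1 0.026999999999999996 [ 0.15 -0.03 -0.62  0.57 -0.21  0.44]
0.2 1 0.109 [ 0.16 -0.15 -0.55  0.76 -0.21 -2.89]
0.2 1 0.047 [ 0.13 -0.07 -0.61  0.62 -0.2  -2.91]
0.2 1 0.026999999999999996 [ 0.12 -0.04 -0.63  0.57 -0.2  -2.92]
0.2 -1 0.109 [ 0.16 -0.15 -0.55  0.76 -0.21  0.25]
0.2 -1 0.047 [ 0.13 -0.07 -0.61  0.62 -0.2   0.23]
0.2 -1 0.026999999999999996 [ 0.12 -0.04 -0.63  0.57 -0.2   0.22]
```

Run:
```python
from h import *
a=.14; Q=quat([0,0,-1],[-np.sin(a),np.cos(a),0]); P=np.array([.4645,-.3046,.072])
manip.goto_joints(planner.ik([.42,0,.33],quat([0,0,-1],[0,1,0])))
manip.command_gripper(.042)
manip.move_pose(P+[0,0,.07],Q); manip.movel(P,max_speed=.08)
print(manip.read_force()); manip.command_gripper(0.0,60); print(manip.read_finger_gap(),manip.read_grasp_force(),manip.read_force(),manip.read_moment())
manip.movel(P+[0,0,.09],max_speed=.08); print(manip.read_finger_gap(),manip.read_force())
T,im=look("w3",["index_pin"]); print(np.linalg.inv(T)@[*manip.read_eef_pos(),1], manip.read_t())
# predicted tip pixel
tp=manip.read_eef_pos()+np.array([0,0,-.059]); print("tip px pred",px(T,tp), manip.read_eef_pos())
```

```text
[ 0.66945993 -0.463273    0.57490394]
0.01718627124536057 59.035146832466125 [-0.60243736  0.39917371  3.54535195] [ 0.05551867  0.0328926  -0.01316102]
0.01734539035545902 [ 0.12201358  0.23522216 -1.07452159]
index_pin [(0.74, [0.466, -0.3054, 0.1044]), (0.31, [0.5113, -0.1751, 0.0001])]
[ 1.63701368e-04 -3.10930673e-02 -1.59689271e-01  1.00000000e+00] 10.075
tip px pred [253.81016848 207.26579129] [ 0.46421206 -0.30440237  0.161349  ]
```

View pics/w3.png

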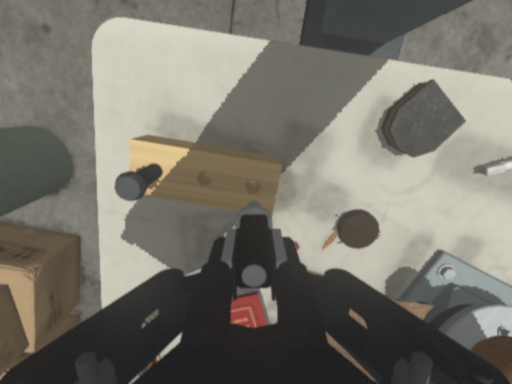

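The pin is held and lifted, about in line with the tool (tip near (254,206)). The punch and block are untouched. Next I hover over the plate hole.

Run:
```python
from h import *
d=np.load("jack.npy"); p,q=d[:3],d[3]; n,S,ex,ey=jack(p); H,r=hole(p,q)
H=np.array([.6167,.0596,.0690])
Q=quat(-n,-np.cross(n,r))
manip.move_pose([.43,-.1,.36],quat([0,0,-1],[0,1,0]))
manip.move_pose(H+(.059+.10)*n,Q); manip.movel(H+(.059+.030)*n,max_speed=.1)
T,im=look("w4",["plate_hole","index_pin"]); print(manip.read_t(),"pred hole px",px(T,H),"tip",px(T,manip.read_eef_pos()-.059*n),"axis/plate",px(T,manip.read_eef_pos()-.089*n))
cv2.imwrite("pics/w4c.png",cv2.resize(im[110:260,170:340],(680,600),interpolation=cv2.INTER_CUBIC))
```

```text
plate_hole []
index_pin [(0.67, [0.6081, 0.064, 0.0958]), (0.61, [0.5066, -0.1715, 0.0021])]
13.425 pred hole px [253.44662673 195.01549648] tip [254.16500142 207.57531671] axis/plate [254.13965325 195.73461622]
```

View pics/w4c.png

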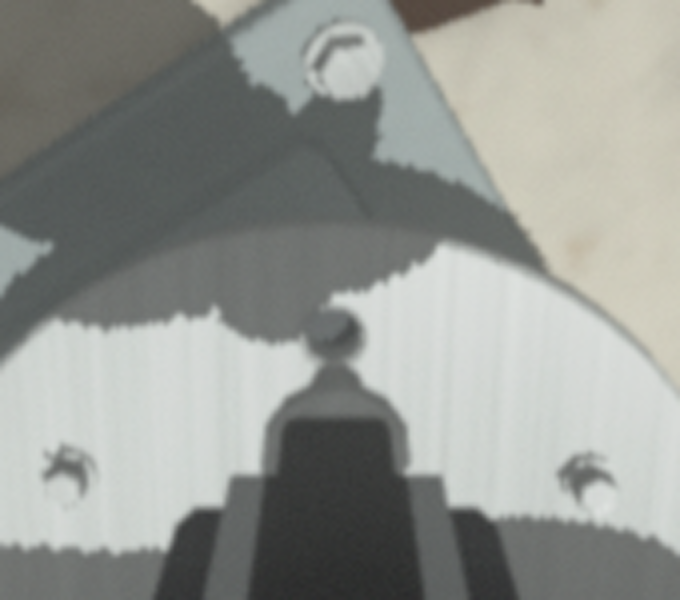

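Hole seen at (253.5,193.3); the pin tip is at about (254.2,201) with its axis meeting the plate at (254,195). That needs about 1.2 mm outward and 0.6 mm sideways. I'll correct and descend with force feedback.

Run:
```python
from h import *
d=np.load("jack.npy"); p,q=d[:3],d[3]; n,S,ex,ey=jack(p); H,r=hole(p,q)
H0=np.array([.6167,.0596,.0690]); Rt=R.from_quat(manip.read_tool_rot()).as_matrix()
P=np.array(manip.read_eef_pos()); f0=np.array(manip.read_force())
print("start err",(P-(H0+.089*n))*1e3,"f0",f0, "q tool z·n",Rt[:,2]@n)
tgt=H0+.089*n+.0012*Rt[:,0]-.0006*Rt[:,1]
z=.030
def cmd(z,v=.05): manip.movel(tgt+(z-.03)*n,max_speed=v)
cmd(.005)
z=.005
while z>-.016:
    z-=.0015; cmd(z,.02)
    f=Rt.T@(np.array(manip.read_force())-f0); h=(np.array(manip.read_eef_pos())-H0)@n-.059
    print(round(z*1e3,1),round(h*1e3,1),np.round(f,1))
    if -f[2]>5: break
np.save("f0.npy",f0); np.save("tgt.npy",np.r_[tgt,z])
print(manip.read_t(),manip.read_finger_gap())
look("w5",["index_pin","plate_hole"])
```

```text
start err [0.36188627 0.20300914 1.03882464] f0 [-0.71979692  0.19495558 -2.12325903] q tool z·n -0.999998840855367
3.5 3.6 [-1.6  1.5 -0.8]
2.0 2.0 [-1.2  0.7 -0.7]
0.5 0.4 [-0.9  1.2 -0.1]
-1.0 -1.1 [-1.8  0.3 -1.5]
-2.5 -2.6 [-1.1  0.5 -0.3]
-4.0 -4.1 [-1.3  0.7 -0. ]
-5.5 -5.6 [-1.7  1.5 -1.6]
-7.0 -7.1 [-1.1  1.3 -0.3]
-8.5 -8.6 [-3.1  1.4 -0.2]
-10.0 -10.1 [-1.5  0.4 -1.3]
-11.5 -10.4 [  0.3  -1.4 -11.6]
16.825 0.016815937577729475
index_pin [(0.69, [0.6214, 0.0601, 0.0608])]
plate_hole [(0.9, [0.6116, 0.0623, 0.0698])]
```

The pin went in cleanly and its tip is on the ring. Next I sweep the plate while keeping light pressure on it.

```bash
cat > sweep.py <<'E'
from h import *
d=np.load("jack.npy"); p,q0=d[:3],d[3]; n,_,ex,ey=jack(p); _,r=hole(p,q0); f0=np.load("f0.npy")
H0=np.array([.6167,.0596,.0690]); Rt0=R.from_quat(manip.read_tool_rot()).as_matrix(); Q0=R.from_matrix(Rt0)
t=np.load("tgt.npy"); P0=t[:3]+(t[3]-.03)*n; C=P0-.08*r
def go(D,dr,dz,v=.04):
    rot=R.from_rotvec(n*D); rr=rot.apply(r)
    manip.movel(C+(.08+dr)*rr+dz*n,(rot*Q0).as_quat(),max_speed=v)
    manip.dwell(.02)
    f=R.from_quat(manip.read_tool_rot()).as_matrix().T@(np.array(manip.read_force())-f0)
    return f,((np.array(manip.read_eef_pos())-H0)@n-.059)*1e3
E
python3 - <<'E'
from sweep import *
D=dr=0;dz=.0003; n_=0; hc=-10.4; dropped=False
while q0+D<.21 and manip.read_t()<42:
    D+=.03 if q0+D<-.25 else .01
    f,h=go(D,dr,dz); n_+=1
    for k in range(3):
        F=-f[2]
        if F>3 or h<hc-3: break
        dz-=.0006; f,h=go(D,dr,dz)
    F=-f[2]
    print(round(q0+D,3),np.round(f,1),round(h,1),round(dz*1e3,1),round(dr*1e3,1))
    if h<-13.8: dropped=True; break
    if F>35 or np.hypot(*f[:2])>35: print("stop"); break
    dz-=np.clip((7-F)/10*.5,-.5,.3)*1e-3
    dr+=np.clip(f[0]*.02,-.15,.15)*1e-3 if abs(f[0])>4 else 0
print(dropped,manip.read_t()); np.save("st.npy",[D,dr,dz])
np.save("sw.npy",np.r_[Q0.as_quat()])
E
```

```text
-0.535 [-0.2  1.6 -8.1] -10.4 0.3 0.0
-0.505 [-1.3  4.6 -6.5] -10.3 0.4 0.0
-0.475 [-0.8  5.7 -7.2] -10.4 0.3 0.0
-0.445 [-1.8  6.9 -6.6] -10.3 0.3 0.0
-0.415 [-0.5  5.8 -8. ] -10.3 0.3 0.0
-0.385 [-0.6  6.4 -6. ] -10.3 0.4 0.0
-0.355 [-2.1  6.5 -7. ] -10.4 0.3 0.0
-0.325 [-1.3  5.9 -6.6] -10.3 0.3 0.0
-0.295 [-2.3  7.1 -7.6] -10.4 0.3 0.0
-0.265 [-1.6  6.2 -7.5] -10.4 0.3 0.0
-0.235 [-1.9  6.4 -8. ] -10.4 0.4 0.0
-0.225 [-1.9  6.7 -6.9] -10.4 0.4 0.0
-0.215 [-2.   7.7 -6.7] -10.4 0.4 0.0
-0.205 [-2.   7.3 -6.5] -10.4 0.4 0.0
-0.195 [-0.9  7.4 -7.2] -10.4 0.4 0.0
-0.185 [-1.6  7.  -6.8] -10.4 0.4 0.0
-0.175 [-2.   7.  -8.1] -10.4 0.4 0.0
-0.165 [-1.8  6.8 -7.2] -10.4 0.4 0.0
-0.155 [-1.6  7.1 -6.9] -10.4 0.4 0.0
-0.145 [-1.5  6.7 -7.2] -10.4 0.4 0.0
-0.135 [-2.3  7.  -7.8] -10.4 0.4 0.0
-0.125 [-1.8  8.  -7.1] -10.4 0.5 0.0
-0.115 [-1.   5.7 -6.8] -10.4 0.5 0.0
-0.105 [-1.4  6.7 -7.3] -10.4 0.5 0.0
-0.095 [-1.3  6.1 -8.6] -10.4 0.5 0.0
-0.085 [-2.3  5.6 -7.5] -10.4 0.6 0.0
-0.075 [-2.4  4.6 -5.9] -10.5 0.6 0.0
-0.065 [-2.6  4.9 -6.3] -10.5 0.5 0.0
-0.055 [-3.4  0.7 -5.6] -12.7 -1.3 0.0
-0.045 [-2.3  3.1 -3.6] -12.9 -1.4 0.0
-0.035 [-4.5  3.6 -1.8] -13.8 -2.1 0.0
-0.025 [-3.4  3.4 -2.4] -14.0 -2.4 -0.1
True 26.575
```

The nose dropped at q of about -0.05. Now I push it home, nudging sideways if it jams.

Run:
```python
from sweep import *
Q0=R.from_quat(np.load("sw.npy")); import sweep; sweep.Q0=Q0
D,dr,dz=np.load("st.npy"); off=0
while manip.read_t()<45:
    dz-=.0012; f,h=go(D,dr,dz)
    print(np.round(f,1),round(h,1),round(dz*1e3,1),round(D+q0,3))
    F=-f[2]
    if F>18:
        if h<-28.5: break
        if F>30: print("jam"); break
    D-=np.clip(f[1]*.04,-.4,.4)*1e-3/.08*(-1)*-1 if abs(f[1])>5 else 0
    dr+=np.clip(f[0]*.04,-.3,.3)*1e-3 if abs(f[0])>5 else 0
    if h<-32: break
np.save("st.npy",[D,dr,dz]); print(manip.read_t())
look("w6",["index_pin","plate_hole"])
```

```text
[-4.1  3.5 -1.1] -15.3 -3.6 -0.025
[-3.8  2.6 -0.5] -16.5 -4.8 -0.025
[-2.3  3.5 -1. ] -17.7 -6.0 -0.025
[-3.5  2.9 -0.3] -18.9 -7.2 -0.025
[-4.   3.8 -0.3] -20.0 -8.4 -0.025
[-3.7  3.1 -1. ] -21.2 -9.6 -0.025
[-2.6  2.2 -0.8] -22.4 -10.8 -0.025
[-3.3  2.5 -0.4] -23.6 -12.0 -0.025
[-3.1  3.1  0.7] -24.8 -13.2 -0.025
[-2.9  2.3  0.1] -26.0 -14.4 -0.025
[-2.4  2.2  0.2] -27.2 -15.6 -0.025
[-2.7  1.6  0.3] -28.4 -16.8 -0.025
[-2.6  2.   0.2] -29.6 -18.0 -0.025
[-0.4  1.9 -8.3] -30.3 -19.2 -0.025
[  2.9  -0.6 -22.6] -30.4 -20.4 -0.025
30.575
index_pin [(0.77, [0.6066, 0.0222, 0.037]), (0.54, [0.6599, -0.0047, 0.0006])]
plate_hole [(0.73, [0.5889, 0.0286, 0.0638])]
```

It stopped hard exactly 20 mm below the first contact, so the collar is on the plate. I'll release, back out along the normal and check.

Run:
```python
from sweep import *
import sweep; sweep.Q0=R.from_quat(np.load("sw.npy"))
D,dr,dz=np.load("st.npy")
print(go(D,dr,dz+.0017))
manip.command_gripper(.045); manip.dwell(.2); print(manip.read_finger_gap(),manip.read_force()-f0)
P=np.array(manip.read_eef_pos()); manip.movel(P+.13*n,max_speed=.1)
T,im=look("w7",["index_pin","plate_hole"]); print(manip.read_t(),manip.read_force()-f0)
cv2.imwrite("pics/w7c.png",cv2.resize(im[90:290,130:390],(780,600),interpolation=cv2.INTER_CUBIC))
```

```text
(array([-1.97433541,  2.51144803, -5.30496665]), np.float64(-30.299594636268292))
0.04505643450661851 [ 0.81788293 -0.05394695  2.57725812]
index_pin [(0.68, [0.6054, 0.0212, 0.0381])]
plate_hole [(0.58, [0.5899, 0.0286, 0.063])]
33.175 [ 0.87714367 -0.20814403  2.37351929]
```

View pics/w7c.png

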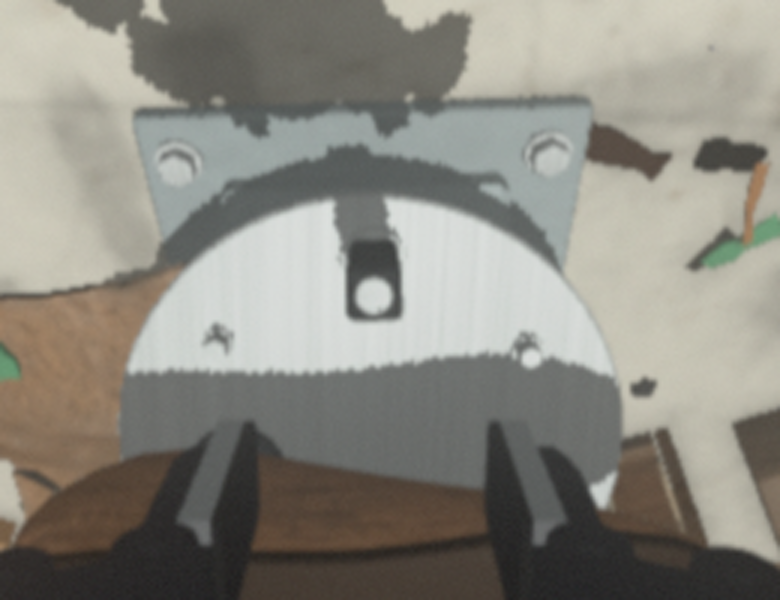

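The pin stands square on the plate (cap at crop (374,295)), collar down, with the fingers clear above it. The detected tip is about 30 mm below the hole mouth, so I'm handing in.

```bash
python3 -c "
from bench import manip
print(manip.sign_off(), manip.read_t())"
```

```text
the job is handed in; nothing more can be done
the job is handed in; nothing more can be done
```

The index pin dropped into the hidden hole at about -0.05 rad of plate turn, was pushed home with its collar on the plate and let go; I handed the job in at about 33 s with no sign of contact with the last or the other things, but the hand-in returned no verdict.

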